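Bayonet lid held half-way on the loaded leak-test pot

TASK

One of the two round test pots on the bench holds a pack of seven battery cells, the other only an empty carrier: put the bayonet lid on the pot with the cells, lugs down through the two slots until it is fully seated. Then twist it clockwise (seen from above) half-way to its lock, that is 45 degrees, in line with the short half-way ribs, without running into the click, and finish still gripping it there for the purge. Leave everything else on the bench where it is.

Things in the scene. Friction and masses are not known exactly. Their poses are not given: they have to be found in the camera images.
- lid_center (a point): bayonet lid on the bench, handle up: aluminium disc 84 mm across, 16 to 22 mm above its underside; below it a plug 54 mm across (tapered to 47 at its foot) with two round pin lugs at its foot (6 mm thick, out to radius 33 mm) on its own +x and -x side. This point is on the axis, 26 mm above the underside; z up. A half turn of the lid is the same. 0.12 to 0.26 kg
- lid_handle (a point): middle of the lid's straight black handle rib, on the axis, 38 mm above the underside: the rib runs along the lid's x axis (in line with the lugs), 60 mm long, 14 mm wide, from 22 to 53 mm above the underside
- pot_a: round leak-test pot fixed to the bench, 84 mm outside diameter, 92 mm high, on a 110 mm flange, open at the top; may hold the cells or the empty carrier. Origin at the centre of its underside, z up; its slots lie on its own +x and -x side, each marked outside by a tall rib. Short outside ribs 45 degrees clockwise of the slots mark half-way. With the lid seated, point lid_center is 102 mm above this origin
- pot_a_mouth (a point): centre of the mouth of pot_a, 92 mm up: 59 mm diameter, with two slots reaching 15 degrees either side of their middles, out to radius 36 mm. Under the 8 mm thick rim tabs a groove 10 mm high runs clockwise only (from above) from the slots; the lid's disc rests on the rim, turned lugs leave it 2 mm of vertical play. It locks at 90 degrees and meets the click roller at about 64
- pot_b: round leak-test pot fixed to the bench, 84 mm outside diameter, 92 mm high, on a 110 mm flange, open at the top; like pot_a; may hold the cells or the empty carrier. Origin at the centre of its underside, z up; its slots lie on its own +x and -x side, each marked outside by a tall rib. Short outside ribs 45 degrees clockwise of the slots mark half-way. With the lid seated, point lid_center is 102 mm above this origin
- pot_b_mouth (a point): centre of the mouth of pot_b, 92 mm up: 59 mm diameter, with two slots reaching 15 degrees either side of their middles, out to radius 36 mm. Under the 8 mm thick rim tabs a groove 10 mm high runs clockwise only (from above) from the slots; the lid's disc rests on the rim, turned lugs leave it 2 mm of vertical play. It locks at 90 degrees and meets the click roller at about 64
- cells_top (a point): pack of seven cells on a black carrier, 56 mm diameter, 65 mm high, standing inside one of the pots, its top 71 mm above the bench and below the groove; this point is the centre of its top
- carrier_top (a point): empty black carrier, 56 mm diameter, 12 mm high, lying inside the other pot; this point is the centre of its top
- click_a (a joint): click roller of pot_a, a sprung roller in the groove 77 degrees clockwise of the +x slot: 0 = at rest, up to 0.003 m as a lug pushes it outwards (about 2 to 5 N)
- click_b (a joint): click roller of pot_b, as click_a
- dust_cap: plain grey dust cap lying flat: disc 80 mm across, 12 mm high, with a round knob 24 mm across and 18 mm high on it; no lugs. Bystander; origin at the centre of its underside
- single_cell: one battery cell standing upright, 18 mm diameter, 65 mm high. Bystander; origin at the centre of its underside
- spare_carrier: empty black carrier disc lying on the bench, 56 mm diameter, 12 mm high. Bystander; origin at the centre of its underside
- driver: screwdriver lying on the bench along its own x. Bystander
- spanner: spanner lying on the bench along its own x. Bystander
- screw_bin: small open black bin, 90 x 70 x 35 mm. Bystander; origin at the centre of its underside
- lid: the bayonet lid again, origin at the centre of its underside (the plug's foot)
There are look-alikes about, which are no part of the job. Of the things shaped like the lid, the aluminium one is meant.

How it is judged:
By the outcome, as a careful person would: the job done as asked, in the order asked, and still so for the second after the job is handed in, while the arm keeps its last pose, push and grip.
It also fails if it takes over 40 s, if anything falls off the work surface, if the arm or the gripper's body presses on something with over 40 N, if the wrist force passes 120 N, or if a joint passes its speed limit or range.

ROBOT

A 6-joint arm with a two-finger parallel gripper is mounted at the origin on the work surface. World frame = base frame: x ahead of the robot, y to its left, z up, the work surface at z = 0. Lengths are in m, angles in rad, forces in N, time in s.
With the tool pointing down it reaches from about 0.4 to 0.825 m from the base axis. Payload 7 kg.
Tool frame: the origin (TCP) lies between the finger pads; the fingertips stand robot.tip_extent ahead of it and the grasp point (between the pads) lies 8 mm behind it (robot.tip_extent is the distance from the TCP to the fingertips, in m); z points along the fingers, y is the line along which they close (so a half turn about z gives the same grasp; the last joint's range is limited). The gripper opens to 88 mm and grips with 3 to 60 N. Pads are 19 mm wide; open, the fingers measure 130 mm over their backs; the gripper's body (78 mm by 193 mm) begins 47 mm behind the grasp point.
Start: joints at [-0.841, 0.359, 0.012, 0, -1.224, -0.288], TCP at [0.289, -0.61, 0.238] pointing down, gripper open.
Joint ranges: [-3.07, 3.07], [-1.43, 2.12], [-1.02, 1.25], [-3.03, 1.67], [-3.05, -0], [-3.03, 3.03]. Speed limits (rad/s): [2.39, 2.39, 3.01, 3.14, 3.14, 3.14].

INTERFACE

Orientations are given as a unit quaternion [w, x, y, z].
In Python, from plant import sensors, imaging, workorder, robot gives the robot as it stands. The module is installed in compiled form; this text tells all that it offers.
- The arm moves only by the tool drive_tool, never from a script. Its argument "increments" is text: rows parted by semicolons, each of 5 numbers parted by spaces: the opening, from 0 (shut) to 1 (fully open), then the shift along the world's x, y, z in m, then the turn about the world's z in degrees. In form: hand tx ty tz yaw; .... A call has 1 to 12 rows; each row shifts and turns the commanded pose from where the row before left it; what a row does not reach is not made up. A row lasts 1/8 s, in which the tool goes at most 62.5 mm and 10.7 degrees, less where a joint would pass 70% of its speed; a pose out of reach is approached as far as the arm can. A call with a gripper value outside its range is refused whole. The fingers move at their own pace and stop on an object; the grip force is fixed at half the most. Time passes only in rows, so rows that do not move let the fingers close. It gives the time, the measured TCP pose, the force, the opening and the grip force at its end, in the units of the state.
- sensors.observe(): the state, without advancing time (a new reading comes with each control period).
- imaging.grab_frame(name): name is "side" or "top" or "wrist"; returns (picture, depth): 400x640x3 uint8, red, green, blue; 400x640 float32, m along the optical axis (not along the pixel's ray), 0 where there is no reading.
- imaging.camera_info(name): a dict with "vertical_fov" (degrees; the focal length in pixels is half the picture's height over the tangent of half this angle, whatever the lens; pixels are square), "cx", "cy" (the principal point, pixels), "rvec" (rotation vector, rad) and "tvec" (3), from world to camera coordinates, as OpenCV has them. Camera axes: x right, y down, z forward; pixel columns grow to the right and rows downward; lengths in m; the calibration is good to about 2 mm. A picture is of the moment at which its call begins: read the wrist's pose just before it. camera_info takes no time and is no camera call; for the wrist camera it gives the pose at the moment of the call.
- workorder.hand_in(): hands the job in; it is judged then, once.
Trained networks look in the newest picture that a camera, given by its name, has taken for a name from the list of things; names that differ only in an ending like _2 or _b are one class to them, and where a whole thing is asked for, a point or a joint stands for the part that bears it (a point fixed in the world has none). Each returns a list of dicts, best first, with "conf" (0 to 1); they miss things now and then, are a little off and sometimes report something else, mostly with a low value. They report only what shows in the picture. A call takes as long as a camera call. They do not tell look-alikes from the thing itself.
- imaging.boxes_of(camera, query): "bbox" ([left, top, right, bottom] in pixels, round what is visible of it).
- imaging.spot_point(camera, query): "xy" ([column, row] in pixels: a listed point, or the origin of a listed thing).
The state is a dict: "t": time; "q": joint angles; "joint_vel": joint speeds; "joint_torque": joint torques, N m; "eef_pos": TCP position; "tcp_rot": TCP orientation; "contact_force": force on the tool from outside, world axes, zero at the start; "ft_torque": the same for the moment, N m; "gripper_width": finger opening in m; "finger_force": force on a finger pad.
Only numpy, scipy, OpenCV 4.12 (cv2) and the standard library are available. Lean on these libraries where they do the work, as an engineer would, in place of code of your own. Each camera call takes 0.05 s, during which the arm holds its last target. There are 200 camera calls.

## Working session

There is one attempt and no reset: what is moved stays moved. The work goes in short steps, Python scripts to look and compute and a tool call to move; the robot and the scene stay as the last step left them, time stands still between calls to the robot, and variables do not carry over. Pictures are saved under pics/ and viewed, at most 10 in all, crops included, and the job is handed in when it is done.

Besides the shell and the picture viewer there is one more tool, called after "Emit:" as name(argument=value, ...), one argument or row to a line, values as JSON. drive_tool: Moves the arm, as the interface text tells. Its arguments: {"type":"object","properties":{"increments":{"type":"string"}},"required":["increments"]}

```bash
mkdir -p pics; cat > h.py <<'E'
import numpy as np, cv2
from plant import sensors, imaging, workorder, robot
def cam(n):
    c=imaging.camera_info(n); f=200/np.tan(np.radians(c["vertical_fov"])/2)
    return f,c["cx"],c["cy"],cv2.Rodrigues(np.array(c["rvec"],float))[0],np.array(c["tvec"],float)
def world(n,u,v,d,C=None):
    f,cx,cy,R,t=C or cam(n)
    u,v,d=[np.asarray(a,float) for a in (u,v,d)]
    p=np.stack([(u-cx)/f*d,(v-cy)/f*d,d],-1)
    return (p-t)@R
def cloud(n,depth):
    v,u=np.mgrid[:400,:640]; return world(n,u,v,depth)
def onplane(n,u,v,z):
    f,cx,cy,R,t=cam(n); r=R.T@np.array([(u-cx)/f,(v-cy)/f,1]); o=-R.T@t
    return o+r*(z-o[2])/r[2]
E
python3 - <<'E'
from h import *
print(robot.tip_extent, sensors.observe())
for n in ("top","side"):
    p,d=imaging.grab_frame(n); cv2.imwrite(f"pics/{n}0.png",p[:,:,::-1]); np.savez(f"{n}0.npz",p=p,d=d)
    for q in ("lid_handle","lid_center","pot_a_mouth","cells_top","carrier_top","dust_cap"):
        print(n,q,[(np.round(r["xy"]).tolist(),round(r["conf"],2)) for r in imaging.spot_point(n,q)])
E
```

```text
0.011 {'t': 0.0, 'q': array([-8.40906628e-01,  3.59360575e-01,  1.10638098e-02, -3.17503750e-04,
       -1.22410234e+00, -2.88067556e-01]), 'joint_vel': array([-8.85207092e-04, -4.55092210e-04, -6.51751536e-05,  1.52341201e-04,
        8.64236356e-05,  1.56377541e-03]), 'joint_torque': array([ 6.81620240e-04, -5.82713270e+01,  2.93075609e+01,  6.99726373e+00,
        7.39057374e-03, -2.01829639e-04]), 'eef_pos': array([ 0.28836948, -0.60978526,  0.23664773]), 'tcp_rot': array([-2.60163387e-04, -2.19065824e-01,  9.75709742e-01,  7.72542479e-04]), 'contact_force': array([-0.18770986, -0.19510078, -0.13866769]), 'ft_torque': array([ 0.01487373,  0.01545722, -0.02090975]), 'finger_force': 0.0, 'gripper_width': 0.08763497642529477}
top lid_handle [([248.0, 186.0], 0.96), ([241.0, 230.0], 0.85), ([198.0, 228.0], 0.84), ([244.0, 278.0], 0.75), ([240.0, 231.0], 0.67)]
top lid_center [([239.0, 231.0], 0.81), ([196.0, 227.0], 0.81), ([247.0, 279.0], 0.75), ([248.0, 182.0], 0.68)]
top pot_a_mouth [([299.0, 189.0], 0.93), ([418.0, 174.0], 0.62), ([298.0, 194.0], 0.21), ([242.0, 232.0], 0.18)]
top cells_top []
top carrier_top [([300.0, 192.0], 0.72)]
top dust_cap [([352.0, 234.0], 0.84), ([188.0, 157.0], 0.39)]
side lid_handle [([262.0, 270.0], 0.76), ([212.0, 299.0], 0.7), ([234.0, 237.0], 0.61), ([315.0, 303.0], 0.57)]
side lid_center [([211.0, 301.0], 0.94), ([234.0, 240.0], 0.89), ([309.0, 304.0], 0.77), ([361.0, 224.0], 0.69), ([261.0, 272.0], 0.58)]
side pot_a_mouth [([289.0, 203.0], 0.6)]
side cells_top [([203.0, 234.0], 0.47), ([265.0, 269.0], 0.4)]
side carrier_top []
side dust_cap [([361.0, 224.0], 0.56)]
```

View pics/top0.png

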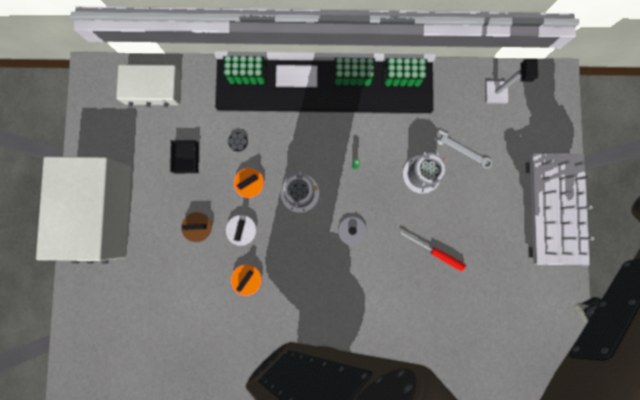

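View pics/side0.png

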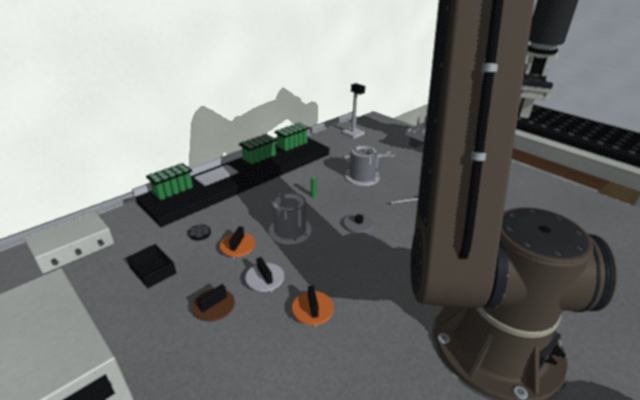

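The top picture shows four lid-like things: orange (248,183), orange (246,280), copper (196,227) and grey-white (240,230). The grey-white one is the aluminium lid. The pots are at (299,191) and (424,172), and the right-hand one seems to hold the cells. I'll check this in an enlarged crop and measure.

```bash
python3 - <<'E'
from h import *
z=np.load("top0.npz"); p,d=z["p"],z["d"]
P=cloud("top",d)
a=cv2.resize(p[195:265,205:275],(400,400),interpolation=3); b=cv2.resize(p[137:207,389:459],(400,400),interpolation=3)
cv2.imwrite("pics/crop0.png",np.hstack([a,b])[:,:,::-1])
f,*_=cam("top"); print("f",f, "campos",-cam("top")[3].T@cam("top")[4])
def fit(u,v,r,lo,hi,nm):
    w=P[v-r:v+r,u-r:u+r].reshape(-1,3); w=w[(w[:,2]>lo)&(w[:,2]<hi)]
    (c,rad)=cv2.minEnclosingCircle(w[:,:2].astype(np.float32)); print(nm,len(w),np.round(w.mean(0),4),"circ",np.round(c,4),round(rad,4))
    return w
w=fit(240,230,25,.012,.03,"lid disc")
w=fit(240,230,25,.045,.06,"lid handle"); 
(r)=cv2.minAreaRect(w[:,:2].astype(np.float32)*1000); print(r, w[:,2].max())
e=np.linalg.eigh(np.cov(w[:,:2].T))[1][:,1]; print("handle yaw",np.degrees(np.arctan2(e[1],e[0])))
for u,v in((299,191),(424,172)):
    w=fit(u,v,30,.082,.1,"pot rim"); 
    m=P[v-25:v+25,u-25:u+25].reshape(-1,3); print(np.histogram(m[:,2],bins=[-.01,.005,.015,.03,.06,.066,.076,.085,.1]))
E
```

```text
f 384.0700259799119 campos [0.41889493 0.00655512 1.08812398]
lid disc 568 [0.4268 0.2229 0.0209] circ [0.4277 0.2244] 0.0422
lid handle 124 [0.4273 0.2237 0.0514] circ [0.4274 0.2242] 0.03
((427.4013977050781, 224.27334594726562), (14.951766967773438, 59.4976692199707), 76.87860870361328) 0.05772186465023295
handle yaw 166.46611165330893
pot rim 414 [0.5354 0.0632 0.0906] circ [0.5347 0.0617] 0.0466
(array([1446,  200,  271,   73,   12,   44,   42,  399]), array([-0.01 ,  0.005,  0.015,  0.03 ,  0.06 ,  0.066,  0.076,  0.085,
        0.1  ]))
pot rim 455 [ 0.5944 -0.2832  0.0907] circ [ 0.5944 -0.2871] 0.0478
(array([1247,  190,   46,  100,   47,  360,   72,  431]), array([-0.01 ,  0.005,  0.015,  0.03 ,  0.06 ,  0.066,  0.076,  0.085,
        0.1  ]))
```

View pics/crop0.png

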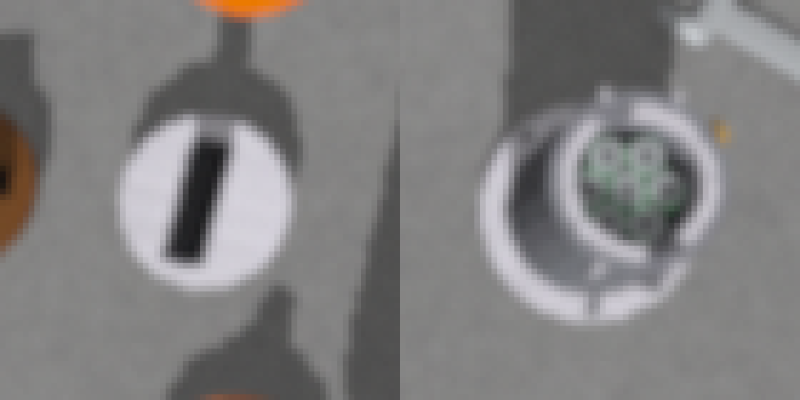

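The crop confirms it: the lid is the white aluminium disc with the black handle (crop 205,200). The right pot shows green-rimmed cells (crop 635,170). The cells pot is at about (0.594, -0.287) and the lid at (0.427, 0.224) with handle yaw about -13.5°. I'll go over the pot first, since it's on the way, to read its slots with the wrist camera.

Emit:
drive_tool(
  increments="1 0.035 0.035 0.02 0; 1 0.038 0.041 0.02 0; 1 0.038 0.041 0.02 0; 1 0.038 0.041 0.02 0; 1 0.038 0.041 0.02 0; 1 0.038 0.041 0.01 0; 1 0.03 0.04 0 0; 1 0.01 0.02 0 0; 1 0 0 0 0",
)

```text
t: 1.82
eef_pos: [0.554, -0.309, 0.3475]
tcp_rot: [-0.0, -0.22, 0.975, 0.0]
contact_force: [0.2, -1.5, 0.2]
gripper_width: 0.0878
finger_force: 0.0
```

```bash
python3 - <<'E'
from h import *
o=sensors.observe(); print(o["t"],o["q"].round(3),o["eef_pos"].round(4),o["tcp_rot"].round(3))
C=cam("wrist"); p,d=imaging.grab_frame("wrist"); print("campos",-C[3].T@C[4])
cv2.imwrite("pics/w1.png",p[:,:,::-1]); v,u=np.mgrid[:400,:640]; np.savez("w1.npz",p=p,d=d,P=world("",u,v,d,C))
print(imaging.spot_point("wrist","pot_a_mouth"))
E
```

```text
1.825 [-0.202  0.245  0.099 -0.    -1.424 -0.925] [ 0.554  -0.309   0.3475] [-0.    -0.22   0.975  0.   ]
campos [ 0.48398685 -0.34193393  0.49462904]
[]
```

View pics/w1.png

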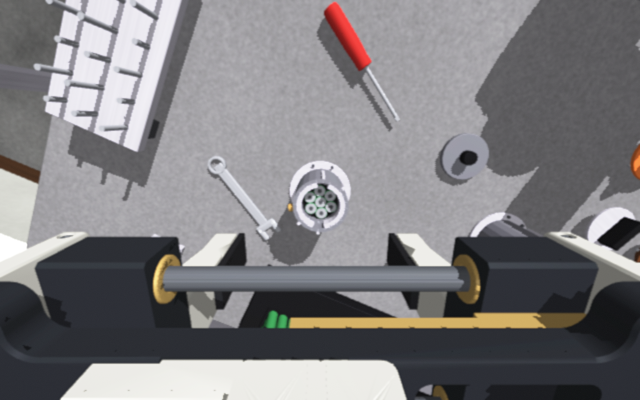

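The picture shows the cells pot at (320,203), with the spanner left of it and the dust cap at (465,157). I'll enlarge the pot and unwrap its rim to read the slots.

```bash
python3 - <<'E'
from h import *
z=np.load("w1.npz"); p,d,P=z["p"],z["d"],z["P"]
cv2.imwrite("pics/w1c.png",cv2.resize(p[150:250,270:370],(600,600),interpolation=3)[:,:,::-1])
# project rim-plane (z=.092) rectified view
C=cam("wrist"); f,cx,cy,R,t=C
s=np.arange(-.06,.06,.0003); X,Y=np.meshgrid(.594+s,-.285-s)
def rect(z):
    q=np.stack([X,Y,X*0+z],-1)@R.T+t
    u=(f*q[...,0]/q[...,2]+cx).astype(np.float32); v=(f*q[...,1]/q[...,2]+cy).astype(np.float32)
    return cv2.remap(p,u,v,cv2.INTER_CUBIC)
cv2.imwrite("pics/rect1.png",np.hstack([rect(.092),rect(.0)])[:,:,::-1])
w=P[150:250,270:370].reshape(-1,3); w=w[(w[:,2]>.088)&(w[:,2]<.097)]
print(len(w),w.mean(0),cv2.minEnclosingCircle(w[:,:2].astype(np.float32)))
E
```

```text
1188 [ 0.5961998  -0.28061783  0.09201337] ((0.5967084169387817, -0.2809828221797943), 0.04551726207137108)
```

View pics/rect1.png

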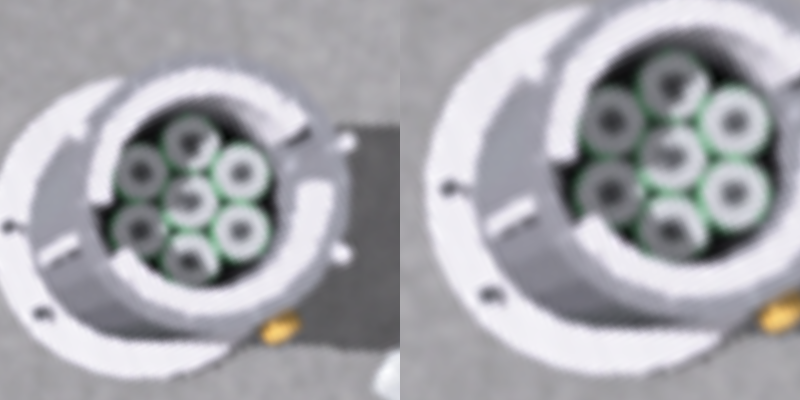

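The rectified view at rim height shows slots with middles near (310,155) and (112,230). That's about 20.6° from world x, and the short rib at (340,253) is 45° clockwise of it. A template fit will refine this.

```bash
cat > fitpot.py <<'E'
from h import *
from scipy.optimize import differential_evolution
def fit(w,z0=.092):
    # w: world cloud near pot; score rim mask against model on ring r<41mm
    g=w[(np.abs(w[:,0]-.595)<.06)&(np.abs(w[:,1]+.283)<.06)]
    m=(np.abs(g[:,2]-z0)<.004)*1.
    def cost(x):
        dx,dy=g[:,0]-x[0],g[:,1]-x[1]; r=np.hypot(dx,dy); a=np.degrees(np.arctan2(dy,dx))-x[2]
        a=np.abs((a+90)%180-90); mod=(r>.0295)&(r<.042)&~((a<15)&(r<.036))
        return np.mean(np.where(r<.043,(mod-m)**2,0))
    r=differential_evolution(cost,[(.585,.605),(-.295,-.273),(0,45)],seed=1,tol=1e-6); return r.x.round(4),r.fun
if __name__=="__main__":
    z=np.load("w1.npz"); print("wrist",fit(z["P"].reshape(-1,3)))
    z=np.load("top0.npz"); print("top",fit(cloud("top",z["d"]).reshape(-1,3)))
E
python3 fitpot.py
```

```text
wrist (array([ 0.599 , -0.2797, 21.3909]), np.float64(0.014071294559099437))
top (array([ 0.5956, -0.2856, 20.8659]), np.float64(0.03452054794520548))
```

Emit:
drive_tool(
  increments="1 0.014 0.008 -0.05 -4; 1 0.014 0.007 -0.05 0; 1 0 0 0 0; 1 0 0 0 0",
)

```text
t: 2.42
eef_pos: [0.5816, -0.2966, 0.2493]
tcp_rot: [0.0, -0.185, 0.983, -0.001]
contact_force: [-0.4, -0.2, -0.1]
gripper_width: 0.0874
finger_force: 0.0
```

```bash
cat > rimfit.py <<'E'
from h import *
from scipy.optimize import differential_evolution
def rect(p,C,c,z,h=.06,s=.0003):
    f,cx,cy,R,t=C; k=np.arange(-h,h,s); X,Y=np.meshgrid(c[0]+k,c[1]-k)
    q=np.stack([X,Y,X*0+z],-1)@R.T+t
    return cv2.remap(p,(f*q[...,0]/q[...,2]+cx).astype(np.float32),(f*q[...,1]/q[...,2]+cy).astype(np.float32),cv2.INTER_CUBIC),X,Y
def fit(p,C,c=(.597,-.283),z=.092):
    I,X,Y=rect(p,C,c,z); I=I.mean(-1)/255
    def cost(x):
        dx,dy=X-x[0],Y-x[1]; r=np.hypot(dx,dy); a=np.degrees(np.arctan2(dy,dx))-x[2]
        a=np.abs((a+90)%180-90); slot=(a<15)&(r<.036)
        rim=(r>.0295)&(r<.0415)&~slot
        out=((r>.024)&(r<.029))|(slot&(r>.0295))|((r>.0425)&(r<.047))
        return I[out].mean()-I[rim].mean()+.5*I[rim].std()
    r=differential_evolution(cost,[(c[0]-.01,c[0]+.01),(c[1]-.01,c[1]+.01),(0,45)],seed=1,maxiter=40,popsize=8); return r.x.round(4),r.fun
E
python3 - <<'E'
from rimfit import *; import fitpot
o=sensors.observe(); print(o["t"],o["q"].round(3),o["eef_pos"].round(4),o["tcp_rot"].round(3))
C=cam("wrist"); p,d=imaging.grab_frame("wrist"); v,u=np.mgrid[:400,:640]; P=world("",u,v,d,C); np.savez("w2.npz",p=p,d=d,P=P)
print("depth",fitpot.fit(P.reshape(-1,3))); r=fit(p,C); print("img",r)
c=r[0]; I,X,Y=rect(p,C,(.597,-.283),.092); I=cv2.resize(I,(800,800))[100:700].copy()
for a in (0,15,-15,180,165,195):
    for r0,r1 in((.0295,.042),):
        pt=lambda r:(int(round(400+(c[0]+r*np.cos(np.radians(a+c[2]))-.597)/.00015)),int(round(300-(c[1]+r*np.sin(np.radians(a+c[2]))+.283)/.00015)))
        cv2.line(I,pt(r0),pt(r1),(255,0,0),1)
cc=(int(400+(c[0]-.597)/.00015),int(300-(c[1]+.283)/.00015)); cv2.circle(I,cc,int(.0295/.00015),(255,0,0),1); cv2.circle(I,cc,int(.042/.00015),(0,0,255),1)
cv2.imwrite("pics/r2.png",I[:,:,::-1])
E
```

```text
2.425 [-1.730e-01  3.150e-01 -2.500e-02  1.000e-03 -1.229e+00 -1.027e+00] [ 0.5816 -0.2966  0.2493] [ 0.    -0.185  0.983 -0.001]
depth (array([ 0.6029, -0.2826, 14.9589]), np.float64(0.014847344207444584))
img (array([ 0.5972, -0.2807, 20.3346]), np.float64(-0.1567678144090775))
```

View pics/r2.png

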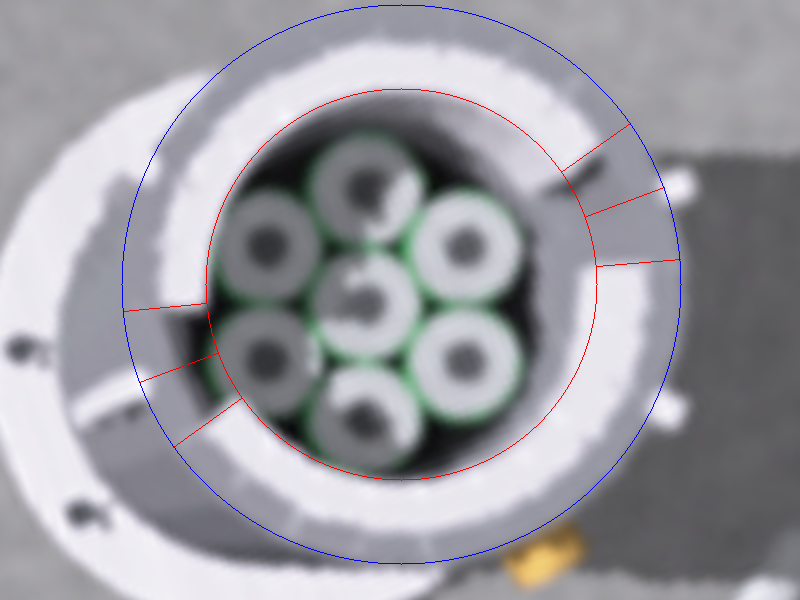

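The fit agrees with the picture: mouth centre at crop (402,286), which is about (0.597, -0.281), and slots at about 20.0°. Now to the lid.

Emit:
drive_tool(
  increments="1 -0.0146 0.043 0 -2.8; 1 -0.0146 0.043 0 -2.8; 1 -0.0146 0.043 0 -2.8; 1 -0.0146 0.043 0 -2.8; 1 -0.0146 0.043 0 -2.8; 1 -0.0146 0.043 0 -2.8; 1 -0.0146 0.043 -0.01 -3; 1 -0.0146 0.043 -0.01 -3; 1 -0.0146 0.043 -0.01 -3; 1 -0.0146 0.043 -0.01 -3; 1 -0.0146 0.043 -0.01 -3; 1 -0.015 0.044 -0.02 -3",
)

```text
t: 3.98
eef_pos: [0.4069, 0.2242, 0.1804]
tcp_rot: [0.002, 0.118, 0.993, 0.003]
contact_force: [0.5, 0.8, 0.1]
gripper_width: 0.0875
finger_force: 0.0
```

Emit:
drive_tool(
  increments="1 0 0 0 0; 1 0 0 0 0",
)

```text
t: 4.22
eef_pos: [0.4067, 0.2222, 0.1792]
tcp_rot: [0.001, 0.117, 0.993, 0.001]
contact_force: [0.3, 0.2, 0.8]
gripper_width: 0.0879
finger_force: 0.0
```

```bash
python3 - <<'E'
from rimfit import *
from scipy.spatial.transform import Rotation as Rn
o=sensors.observe(); q=o["tcp_rot"]; M=Rn.from_quat(np.roll(q,-1)).as_matrix()
print(o["t"],o["q"].round(3),o["eef_pos"].round(4),"toolY",np.degrees(np.arctan2(M[1,1],M[0,1])))
C=cam("wrist"); p,d=imaging.grab_frame("wrist"); np.savez("w3.npz",p=p,d=d)
c0=(.427,.224)
def hd(z):
    I,X,Y=rect(p,C,c0,z); return I,X,Y
I,X,Y=hd(.053); m=(I.max(-1)<60)&(np.hypot(X-c0[0],Y-c0[1])<.04)
J,X,Y=hd(.022); mj=(J.min(-1)>150).astype(np.uint8)
n,l,s,ct=cv2.connectedComponentsWithStats(mj); k=1+np.argmax(s[1:,4]); cn=cv2.findContours((l==k).astype(np.uint8),0,1)[0][0]
(a,b),r=cv2.minEnclosingCircle(cn); print("disc c",c0[0]-.06+a*.0003,c0[1]+.06-b*.0003,"r",r*.0003)
cv2.imwrite("pics/l3.png",np.hstack([I,J])[:,:,::-1])
v,u=np.mgrid[:400,:640]; W=world("",u,v,d,C).reshape(-1,3); W=W[np.hypot(W[:,0]-c0[0],W[:,1]-c0[1])<.04]
W=W[(W[:,2]>.047)&(W[:,2]<.06)]; print(len(W),W.mean(0),cv2.minAreaRect((W[:,:2]*1000).astype(np.float32)))
E
```

```text
4.225 [ 9.270e-01  5.400e-02 -5.240e-01  1.000e-03 -9.900e-01 -2.733e+00] [0.4067 0.2222 0.1792] toolY 76.57450671402925
disc c 0.42685 0.22415000000000004 r 0.08464071350097656
729 [0.42848191 0.22840526 0.0528122 ] ((430.2852783203125, 228.33758544921875), (13.537402153015137, 59.32111358642578), 76.7804946899414)
```

View pics/l3.png

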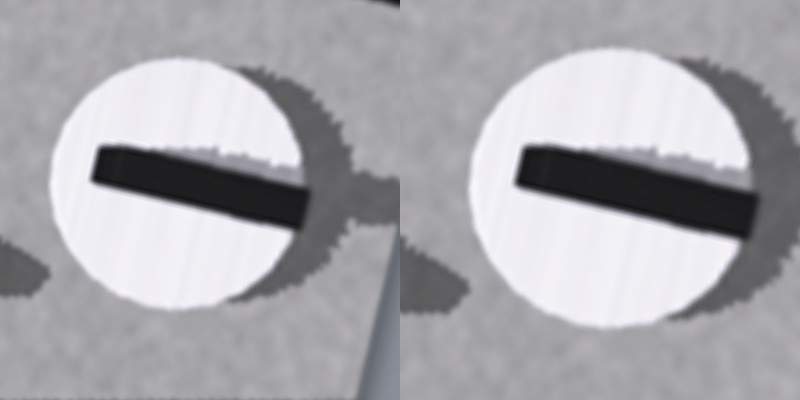

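The lid disc centre is at (610,187) in the right panel, which gives (0.430, 0.228), and the handle depth cloud agrees. The wrist and top cameras differ by about the same offset at pot and lid, so the wrist frame is consistent. Descending over the handle.

Emit:
drive_tool(
  increments="1 0.0115 0.003 -0.03 0; 1 0.012 0.003 -0.04 0; 1 0 0 -0.04 0; 1 0 0 -0.02 0; 1 0 0 -0.012 0; 0.5 0 0 0 0; 0.25 0 0 0 0; 0 0 0 0 0; 0 0 0 0 0; 0 0 0 0 0; 0 0 0 0 0; 0 0 0 0 0",
)

```text
t: 5.78
eef_pos: [0.4295, 0.2279, 0.0356]
tcp_rot: [-0.0, 0.117, 0.993, -0.0]
contact_force: [-0.4, 0.5, -0.8]
gripper_width: 0.023
finger_force: 0.0
```

Emit:
drive_tool(
  increments="0 0 0 0 0; 0 0 0 0 0; 0 0 0 0 0; 0 0 0 0 0",
)

```text
t: 6.28
eef_pos: [0.4294, 0.2278, 0.0355]
tcp_rot: [-0.0, 0.117, 0.993, -0.0]
contact_force: [-0.7, -0.6, -0.0]
gripper_width: 0.0139
finger_force: 30.0
```

Emit:
drive_tool(
  increments="0 0 0 0.02 0; 0 0 0 0.04 0; 0 0 0 0.05 0; 0 0 0 0.04 0; 0 0 0 0.015 0; 0 0 0 0 0",
)

```text
t: 7.02
eef_pos: [0.4295, 0.228, 0.2008]
tcp_rot: [0.0, 0.118, 0.993, 0.001]
contact_force: [0.2, 0.5, -1.7]
gripper_width: 0.0135
finger_force: 30.0
```

```bash
python3 - <<'E'
from rimfit import *
o=sensors.observe(); e=o["eef_pos"]; print(o["t"],e.round(4),o["contact_force"].round(2),o["ft_torque"].round(2))
C=cam("wrist"); p,d=imaging.grab_frame("wrist"); np.savez("w4.npz",p=p,d=d)
zt=e[2]-.0355+.022
J,X,Y=rect(p,C,e[:2],zt); cv2.imwrite("pics/l4.png",np.hstack([cv2.resize(p,(640,400)),J[:,:160]])[:,:,::-1]); cv2.imwrite("pics/l4.png",np.hstack([p[:,120:520],J])[:,:,::-1])
E
```

```text
7.025 [0.4295 0.228  0.2008] [ 0.16  0.46 -1.69] [-0.07 -0.01  0.03]
```

View pics/l4.png

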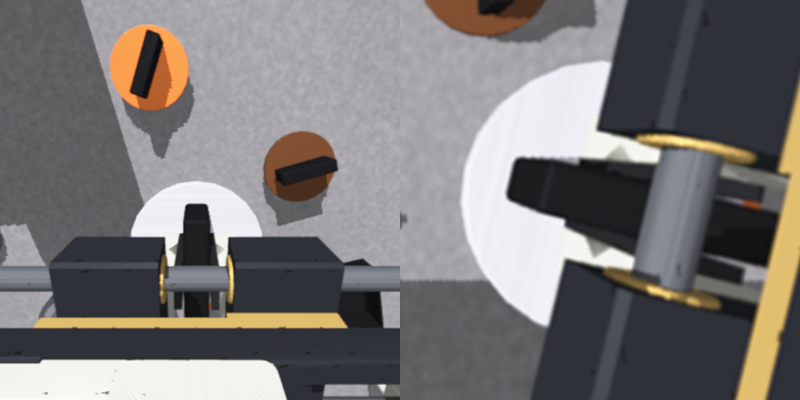

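The lid is held, and the disc's left edge (61,195 in the rectified panel) is where a centred lid should be (60), so it is centred on the TCP. Going to the pot at (0.597, -0.281), with the handle at 20°.

Emit:
drive_tool(
  increments="0 0.007 -0.0205 0 2; 0 0.0145 -0.044 0 2.8; 0 0.0145 -0.044 0 2.8; 0 0.0145 -0.044 0 2.8; 0 0.0145 -0.044 0 2.8; 0 0.0145 -0.044 0 2.8; 0 0.0145 -0.044 0 2.8; 0 0.0145 -0.044 0 2.8; 0 0.0145 -0.044 0 2.8; 0 0.0145 -0.044 0 2.8; 0 0.0145 -0.044 0 2.8; 0 0.0145 -0.044 0 2.8",
)

```text
t: 8.57
eef_pos: [0.5954, -0.2779, 0.1974]
tcp_rot: [-0.002, -0.168, 0.986, 0.001]
contact_force: [0.6, 0.5, -1.5]
gripper_width: 0.0141
finger_force: 30.0
```

Emit:
drive_tool(
  increments="0 0.0075 -0.024 -0.02 0.5; 0 0.0075 -0.024 -0.02 0; 0 0 0 0 0; 0 0 0 0 0",
)

```text
t: 9.07
eef_pos: [0.6103, -0.3244, 0.1588]
tcp_rot: [-0.001, -0.172, 0.985, 0.001]
contact_force: [-0.2, -0.4, -0.8]
gripper_width: 0.0137
finger_force: 30.0
```

```bash
python3 - <<'E'
from rimfit import *
from scipy.spatial.transform import Rotation as Rn
o=sensors.observe(); e=o["eef_pos"]; M=Rn.from_quat(np.roll(o["tcp_rot"],-1)).as_matrix()
print(o["t"],o["q"].round(3),e.round(4),o["contact_force"].round(2),"toolY",np.degrees(np.arctan2(M[1,1],M[0,1])))
p,d=imaging.grab_frame("side"); p2,d2=imaging.grab_frame("top")
a=cv2.resize(p[90:200,310:420],(400,400),interpolation=3); b=cv2.resize(p2[120:220,370:470],(400,400),interpolation=3)
cv2.imwrite("pics/s5.png",np.hstack([a,b])[:,:,::-1])
E
```

```text
9.075 [-0.207  0.439 -0.049 -0.    -1.085 -1.018] [ 0.6103 -0.3244  0.1588] [-0.24 -0.42 -0.81] toolY 109.7945016442284
```

I overshot because of my own row count (the lid is still clear above the rim). Correcting back.

Emit:
drive_tool(
  increments="0 -0.0066 0.0216 0 0.2; 0 -0.0067 0.0216 0 0; 0 0 0 -0.01 0; 0 0 0 -0.01 0; 0 0 0 0 0; 0 0 0 0 0",
)

```text
t: 9.93
eef_pos: [0.5977, -0.2818, 0.1404]
tcp_rot: [-0.0, -0.174, 0.985, -0.0]
contact_force: [0.0, 0.3, -1.4]
gripper_width: 0.0136
finger_force: 30.0
```

```bash
python3 - <<'E'
from rimfit import *
from scipy.spatial.transform import Rotation as Rn
o=sensors.observe(); e=o["eef_pos"]; M=Rn.from_quat(np.roll(o["tcp_rot"],-1)).as_matrix()
print(o["t"],e.round(4),o["contact_force"].round(2),"toolY",np.degrees(np.arctan2(M[1,1],M[0,1])))
p,d=imaging.grab_frame("side"); p2,d2=imaging.grab_frame("wrist")
a=cv2.resize(p[110:190,320:400],(400,400),interpolation=3); b=p2[100:300,220:420]; b=cv2.resize(b,(400,400),interpolation=3)
cv2.imwrite("pics/s6.png",np.hstack([a,b])[:,:,::-1])
E
```

```text
9.925 [ 0.5977 -0.2818  0.1404] [ 0.05  0.31 -1.4 ] toolY 109.99719280879988
```

View pics/s6.png

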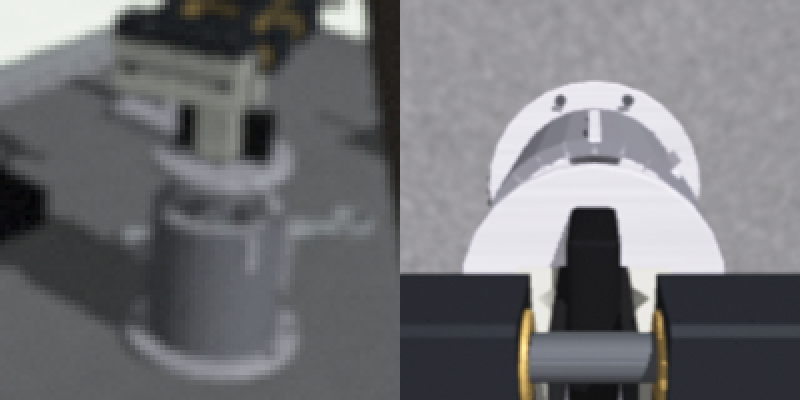

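In the wrist crop the handle (594,230) lines up with the pot's tall rib (594,125). In the side crop the lid sits centred above the pot. Lowering in small steps.

Emit:
drive_tool(
  increments="0 -0.0005 0.0005 -0.006 0; 0 0 0 -0.005 0; 0 0 0 -0.004 0; 0 0 0 -0.003 0; 0 0 0 0 0",
)

```text
t: 10.65
eef_pos: [0.597, -0.281, 0.1222]
tcp_rot: [-0.0, -0.174, 0.985, 0.0]
contact_force: [1.2, -0.3, -2.2]
gripper_width: 0.0136
finger_force: 30.0
```

Through the slots with no resistance (foot about 5 mm below the rim). Continuing to seat it.

Emit:
drive_tool(
  increments="0 0 0 -0.003 0; 0 0 0 -0.003 0; 0 0 0 -0.0025 0; 0 0 0 0 0",
)

```text
t: 11.15
eef_pos: [0.597, -0.281, 0.1138]
tcp_rot: [-0.0, -0.174, 0.985, 0.0]
contact_force: [-1.4, -1.0, -3.1]
gripper_width: 0.0139
finger_force: 30.0
```

Emit:
drive_tool(
  increments="0 0 0 -0.0015 0; 0 0 0 -0.001 0; 0 0 0 0 0",
)

```text
t: 11.52
eef_pos: [0.5972, -0.281, 0.1116]
tcp_rot: [0.0, -0.174, 0.985, -0.0]
contact_force: [-0.2, -0.4, -2.0]
gripper_width: 0.0139
finger_force: 30.0
```

Emit:
drive_tool(
  increments="0 0 0 -0.0008 0; 0 0 0 -0.0007 0; 0 0 0 0 0",
)

```text
t: 11.9
eef_pos: [0.5973, -0.281, 0.1115]
tcp_rot: [0.0, -0.174, 0.985, -0.0]
contact_force: [-4.0, 2.4, 8.2]
gripper_width: 0.014
finger_force: 30.0
```

Seated: z stops at 0.1115 with about 8–10 N of upward push. Now twisting clockwise (negative yaw).

Emit:
drive_tool(
  increments="0 0 0 0.0003 -2; 0 0 0 0 -3; 0 0 0 0 -3; 0 0 0 0 -4; 0 0 0 0 -3; 0 0 0 0 0",
)

```text
t: 12.65
eef_pos: [0.5978, -0.2815, 0.1115]
tcp_rot: [0.001, -0.043, 0.999, -0.001]
contact_force: [-1.6, -0.2, 4.8]
gripper_width: 0.0136
finger_force: 30.0
```

```bash
python3 - <<'E'
from h import *
from scipy.spatial.transform import Rotation as Rn
o=sensors.observe(); e=o["eef_pos"]; M=Rn.from_quat(np.roll(o["tcp_rot"],-1)).as_matrix()
print(o["t"],e.round(4),o["contact_force"].round(2),o["ft_torque"].round(2),"toolY",np.degrees(np.arctan2(M[1,1],M[0,1])))
E
```

```text
12.65 [ 0.5978 -0.2815  0.1115] [-1.59 -0.19  4.81] [-0.1   0.49 -0.08] toolY 94.96661849715461
```

Emit:
drive_tool(
  increments="0 0 0 0 -4; 0 0 0 0 -5; 0 0 0 0 -5; 0 0 0 0 -5; 0 0 0 0 -5; 0 0 0 0 -4; 0 0 0 0 -2; 0 0 0 0 0; 0 0 0 0 0",
)

```text
t: 13.78
eef_pos: [0.5978, -0.2815, 0.1115]
tcp_rot: [0.001, 0.216, 0.976, -0.0]
contact_force: [-1.2, 0.2, 5.0]
gripper_width: 0.0139
finger_force: 30.0
```

```bash
python3 - <<'E'
from rimfit import *
from scipy.spatial.transform import Rotation as Rn
o=sensors.observe(); e=o["eef_pos"]; M=Rn.from_quat(np.roll(o["tcp_rot"],-1)).as_matrix()
print(o["t"],o["q"].round(3),e.round(4),o["contact_force"].round(2),o["ft_torque"].round(2),"toolY",np.degrees(np.arctan2(M[1,1],M[0,1])))
p,d=imaging.grab_frame("side"); p2,d2=imaging.grab_frame("wrist")
a=cv2.resize(p[110:190,320:400],(400,400),interpolation=3); b=cv2.resize(p2[110:310,220:420],(400,400),interpolation=3)
cv2.imwrite("pics/s7.png",np.hstack([a,b])[:,:,::-1])
E
```

```text
13.775 [-1.450e-01  4.330e-01 -1.800e-01  1.000e-03 -9.560e-01 -1.862e+00] [ 0.5978 -0.2815  0.1115] [-1.16  0.19  4.96] [-0.12  0.43 -0.05] toolY 65.0014407473412
```

View pics/s7.png

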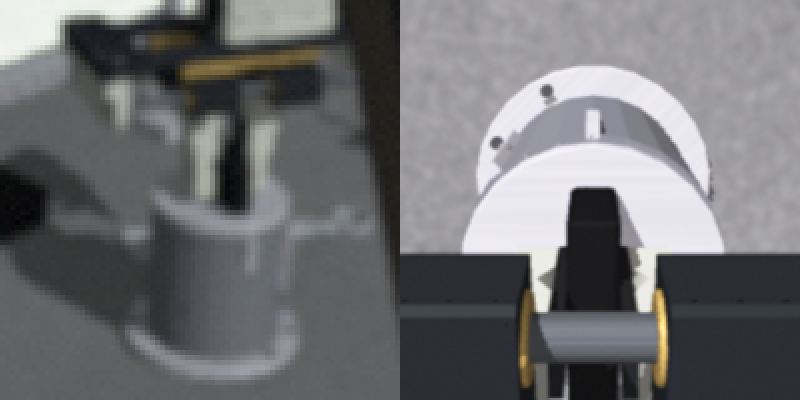

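In the wrist crop the handle (593,210) is in line with the short half-way rib (593,125). The disc sits flush on the rim, and the grip is still 30 N with a light 5 N push. Handing in.

```bash
python3 -c "
from plant import workorder; print(workorder.hand_in())"
```

```text
the job is handed in; nothing more can be done
None
```

The aluminium lid is fully seated on the pot with the cells and turned 45° clockwise, in line with the half-way rib and short of the click. The gripper is still holding it; the job was handed in at about 14 s, with no verdict returned.

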